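# Pinch the battery out of its charger and pack the collecting kit in order of use

## Robot

A 6-joint arm with a two-finger parallel gripper is mounted at the origin on a cart in front of the work surface, level with it; the furniture and walls round the work are solid. World frame = base frame: x ahead of the robot, y to its left, z up, the work surface at z = 0. Lengths are in mm, angles in rad, forces in N, time in s.
With the tool pointing down it reaches from about 275 to 850 mm from the base axis. Payload 19 kg.
Tool frame: the origin (TCP) lies at the very end of the fingers, on their centre line; the grasp point (between the pads) lies r.hold_point_z behind it (r.hold_point_z is the distance from the TCP to the grasp point, in mm); z points along the fingers, y is the line along which they close (so a half turn about z gives the same grasp; the last joint's range is limited). The gripper opens to 85 mm and grips with 20 to 120 N. Pads are 22 mm wide; open, the fingers measure 114 mm over their backs; the gripper's body (76 mm by 85 mm) begins 54 mm behind the grasp point. The pads swing forward as they close: fully open they stand 13 mm farther back than shut.
Start: joints at [-1.418, 0.15, 1.437, -0, 1.554, -0.134], TCP at [162.632, -551.485, 192.367] pointing down, gripper open.
Joint ranges: [-2.8, 2.8], [-0.68, 2.1], [0.12, 2.68], [-1.39, 4.53], [0.16, 2.79], [-2.81, 2.81]. Speed limits (rad/s): [1.89, 1.89, 2.22, 3.01, 3.01, 3.01].

## Interface

Orientations are given as a unit quaternion [x, y, z, w].
In Python, from station import r, cams gives the robot as it stands.
- The arm moves only by the tool step_arm, never from a script. Its argument "series" is one flat list of numbers, 7 for each row, row after row: the shift along the tool's x, y, z scaled (see below), then the turn, a rotation vector about the tool's x, y, z scaled (see below), then the closure, from 0 (fully open) to 1 (shut). In form: [tx, ty, tz, rx, ry, rz, grip, tx, ty, tz, rx, ry, rz, grip, ...]. A call has 1 to 20 rows; each row shifts and turns the commanded pose from where the row before left it, along the tool's axes as they then stand; what a row does not reach is not made up. The controller multiplies each number of a shift by 0.04 m and each number of a turn by 6 degrees. A row lasts 1/8 s, in which the tool goes at most 62.5 mm and 10.7 degrees, less where a joint would pass 70% of its speed; a pose out of reach is approached as far as the arm can. A call with a number of a shift or a turn outside -1 to 1 is refused whole. A call with a gripper value outside its range is refused whole. The fingers move at their own pace and stop on an object; "newtons" is the grip in N (left out, the last holds). Time passes only in rows, so rows that do not move let the fingers close. It gives the time, the measured TCP pose, the force, the opening and the grip force at its end, in the units of the state.
- r.get_state(): the state, without advancing time (a new reading comes with each control period).
- cams.capture(name): name is "side" or "top" or "wrist"; returns the picture (480x640x3 uint8, blue, green, red); there is no depth.
- cams.camera_info(name): a dict with "camera_matrix" (3x3 intrinsics, pixels), "camera_from_world" (4x4, takes a point from world to camera coordinates); the wrist camera has in their place "T_tool_cam" (4x4, takes a point from camera to tool coordinates, whose origin is the TCP and whose axes are the flange's). Camera axes: x right, y down, z forward; pixel columns grow to the right and rows downward; lengths in mm; the calibration is good to about 2 mm. A picture is of the moment at which its call begins: read the wrist's pose just before it. camera_info takes no time and is no camera call.
- r.job_done(): hands the job in; it is judged then, once.
The state is a dict: "time": time; "q": joint angles; "joint_vel": joint speeds; "joint_torque": joint torques, N m; "eef_pos": TCP position; "eef_rot": TCP orientation; "force": force on the tool from outside, world axes, zero at the start; "torque": the same for the moment, N m; "width": opening from 0.0 (shut) to 1.0 (fully open); "gripper_force": force on a finger pad.
Only numpy, scipy, OpenCV 4.12 (cv2) and the standard library are available. Lean on these libraries where they do the work, as an engineer would, in place of code of your own. Each camera call takes 0.05 s, during which the arm holds its last target. There are 200 camera calls.

## Task

Pack the white kit tray in the order of use, starting from its blue end: first pinch both orange side buttons of the battery pack together to free it from the charger, lift it out and set it upright in the bay at the blue end; then lay the black aspirator in the middle bay, and last the forceps in the bay at the white end. The pack and both tools go lengthwise along their bays, flat on the tray floor; put everything down gently and leave the other things where they are.

Things in the scene. Friction and masses are not known exactly. Their poses are not given: they have to be found in the camera images.
- pack: Grey battery pack seated upright in the charger, 90 (x) x 46 (y) x 62 (z) mm, green label on top, 0.27 kg. Origin: centre of underside; z up. Midway along each long side (+-y) an orange spring button 16 wide x 22 high, centre 46 mm up, 60 mm over both. A hook on each button, low on the side (5.5 mm beyond it), is caught in the charger: no lifting until both are pressed in together.
- button_left (a joint): Travel of the orange button on the pack's +y side, m: 0 = sprung out, 0.007 = flush with the side (stop at 0.0075). Spring 2.4 N at the start, about 8 N at flush. The hook is clear of the lip from about 0.0045. It springs back when released.
- button_right (a joint): The same for the button on the pack's -y side.
- button_left_face (a point): Centre of the outer face of the +y button (30 mm from the pack's middle at rest, 46 mm above its underside).
- button_right_face (a point): Centre of the outer face of the -y button.
- dock: Fixed black charger, base 130 (x) x 92 (y) x 12 (z) mm. Origin: centre of underside; axes parallel to the seated pack's. The pack stands on the base between end stops 16 mm high (+-x) and grey lips (+-y; 40 mm long, out to 37 mm from the middle, top 17 mm above the base), play 1.5 mm. Above the lips it is free on all sides; it comes out straight up.
- tray: Fixed white kit tray, 210 (x) x 256 (y) mm, floor 3 mm thick, outer walls 14 mm high, 4 mm thick. Origin: centre of underside. Two dividers along x, 8 mm high, 3 mm thick, at y = +-41.5 mm, part it into three bays 202 mm long (x) and at least 80 mm wide (y). End wall and lug at -y are blue, at +y white.
- bay_1 (a point): Centre of the floor of the bay at the blue end (tray y = -83 mm, floor level, 3 mm above the table); axes as the tray.
- bay_2 (a point): Centre of the floor of the middle bay (tray y = 0).
- bay_3 (a point): Centre of the floor of the bay at the white end (tray y = +83 mm).
- aspirator: Black ribbed hand aspirator lying on the table, 30 (x) x 175 (y, its length) x 30 (z) mm, about 0.11 kg; grip across the barrel, 25 mm wide in x. Origin: under its middle, at table level; z up. A thin tip points to -y, the plunger knob is at +y.
- forceps: Fine straight metal forceps lying flat, 12 (x) x 116 (y, length) x 8 (z) mm, light. Origin: under its middle, at table level; z up. Grip across both arms (along x).
- marker: Bystander: dark marker pen with a blue cap lying near the vials, 133 mm long (y). Origin at its middle.
- pin_tin: Bystander: round white tin, 53 mm across, 18 mm high.

How it is judged:
By the outcome, as a careful person would: the job done as asked, in the order asked, and still so for the second after the job is handed in, with the robot touching nothing.
It also fails if it takes over 72 s, if anything falls off the work surface, if the arm or the gripper's body presses on something with over 40 N, if the wrist force passes 120 N, or if a joint passes its speed limit or range.

## Working session

There is one attempt and no reset: what is moved stays moved. The work goes in short steps, Python scripts to look and compute and a tool call to move; the robot and the scene stay as the last step left them, time stands still between calls to the robot, and variables do not carry over. Pictures are saved under pics/ and viewed, at most 10 in all, crops included, and the job is handed in when it is done.

Besides the shell and the picture viewer there is one more tool, called after "Emit:" in YAML: its name, and indented under it one key for each argument. step_arm: Moves the arm, as the interface text tells. Its arguments: {"type":"object","properties":{"series":{"type":"array"},"newtons":{"type":"number"}},"required":["series"]}

```bash
ls; mkdir -p pics; python3 - <<'E'
from station import r,cams
import cv2,numpy as np
np.set_printoptions(precision=3,suppress=True)
print(r.get_state(), r.hold_point_z)
for n in ("side","top"):
    cv2.imwrite(f"pics/{n}0.png",cams.capture(n))
for n in ("side","top","wrist"):print(n,cams.camera_info(n))
E
```

```text
pics
{'time': 0.0, 'q': array([-1.418,  0.151,  1.438, -0.   ,  1.554, -0.134]), 'joint_vel': array([ 0.001,  0.   ,  0.001, -0.001,  0.001, -0.001]), 'joint_torque': array([ -0.   , -71.306, -57.087,  -0.   ,   0.009,   0.   ]), 'eef_pos': array([ 162.58 , -551.226,  191.779]), 'eef_rot': array([ 0.99 ,  0.143, -0.   , -0.001]), 'force': array([-0.296,  0.011, -0.144]), 'torque': array([-0.026,  0.005, -0.05 ]), 'gripper_force': 0.0, 'width': 1.0023300984063745} 18.700000000000003
side {'camera_matrix': array([[614.433,   0.   , 322.415],
       [  0.   , 614.433, 238.914],
       [  0.   ,   0.   ,   1.   ]]), 'camera_from_world': array([[   0.999,    0.041,   -0.011, -528.412],
       [   0.012,   -0.525,   -0.851,   29.862],
       [  -0.041,    0.85 ,   -0.525, 1311.871],
       [   0.   ,    0.   ,    0.   ,    1.   ]])}
top {'camera_matrix': array([[600.067,   0.   , 325.772],
       [  0.   , 600.067, 236.968],
       [  0.   ,   0.   ,   1.   ]]), 'camera_from_world': array([[  -0.036,   -0.999,   -0.002,  -10.162],
       [  -0.979,    0.036,   -0.2  ,  532.127],
       [   0.2  ,   -0.005,   -0.98 , 1444.495],
       [   0.   ,    0.   ,    0.   ,    1.   ]])}
wrist {'camera_matrix': array([[378.747,   0.   , 325.257],
       [  0.   , 378.747, 237.8  ],
       [  0.   ,   0.   ,   1.   ]]), 'T_tool_cam': array([[  -0.   ,   -0.949,   -0.316,   80.768],
       [   1.   ,   -0.   ,   -0.   ,    0.059],
       [  -0.   ,   -0.316,    0.949, -182.263],
       [   0.   ,    0.   ,    0.   ,    1.   ]])}
```

View pics/top0.png

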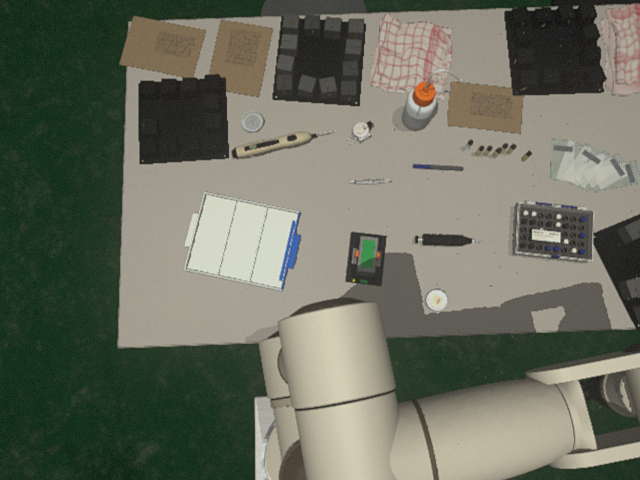

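View pics/side0.png

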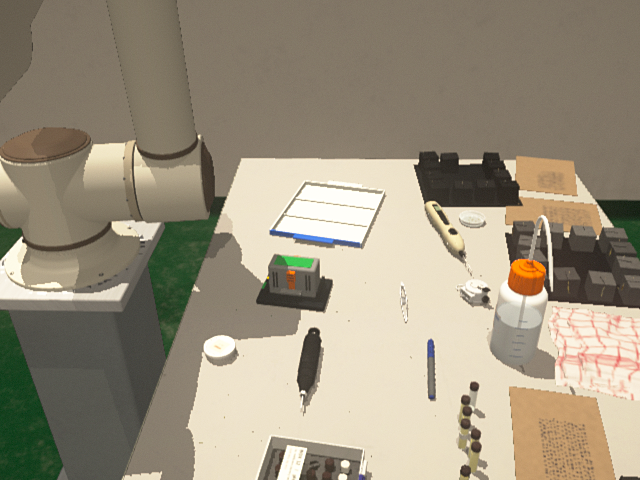

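Top view: the tray is at about (243,240) px with its blue end to the right, and the charger and pack at (366,258). The aspirator is at (447,240), tip pointing right, and the forceps at (370,181). I'll measure these with masks next.

```bash
cat > h.py <<'E'
from station import r,cams
import cv2,numpy as np
from scipy.spatial.transform import Rotation as R
np.set_printoptions(precision=1,suppress=True)
def campose(n,st=None):
    i=cams.camera_info(n);K=i["camera_matrix"]
    if n=="wrist":
        T=np.eye(4);T[:3,:3]=R.from_quat(st["eef_rot"]).as_matrix();T[:3,3]=st["eef_pos"]
        return K,T@i["T_tool_cam"]
    return K,np.linalg.inv(i["camera_from_world"])
def cast(n,px,z,st=None):
    K,T=campose(n,st);px=np.atleast_2d(px).astype(float)
    d=np.c_[px,np.ones(len(px))]@np.linalg.inv(K).T@T[:3,:3].T
    o=T[:3,3];return o+d*((z-o[2])/d[:,2])[:,None]
def proj(n,P,st=None):
    K,T=campose(n,st);p=(np.atleast_2d(P)-T[:3,3])@T[:3,:3]@K.T
    return p[:,:2]/p[:,2:]
def blobs(mask,roi=None,amin=15):
    m=np.zeros(mask.shape,np.uint8)
    x0,y0,x1,y1=roi or (0,0,640,480)
    m[y0:y1,x0:x1]=mask[y0:y1,x0:x1]*255 if mask.dtype==bool else mask[y0:y1,x0:x1]
    c,_=cv2.findContours(m,cv2.RETR_EXTERNAL,cv2.CHAIN_APPROX_NONE)
    return sorted([k for k in c if len(k)>4 and cv2.contourArea(k)>=amin],key=cv2.contourArea,reverse=True)
def rect(n,c,z,st=None):
    """min-area rectangle of a contour on plane z: centre, long axis angle deg, sizes"""
    P=cast(n,c.reshape(-1,2),z,st)[:,:2].astype(np.float32)
    b=cv2.boxPoints(cv2.minAreaRect(P));e=b[1]-b[0],b[2]-b[1]
    L=max(e,key=np.linalg.norm);return b.mean(0),np.degrees(np.arctan2(L[1],L[0]))%180,sorted(np.linalg.norm(e,axis=1))
E
python3 - <<'E'
from h import *
im=cv2.imread("pics/top0.png");h=cv2.cvtColor(im,cv2.COLOR_BGR2HSV);H,S,V=[h[...,i].astype(int) for i in range(3)]
def show(t,m,roi,z,k=2,amin=8):
    for c in blobs(m,roi,amin)[:k]: print(t,*rect("top",c,z))
show("label",(abs(H-65)<20)&(S>100),(340,225,395,290),74)
show("orange",(abs(H-10)<10)&(S>130),(340,225,395,290),58)
show("aspir",V<75,(405,225,485,255),15,1)
show("forceps",(V>195),(340,172,400,192),4,3,3)
show("trayblue",(abs(H-112)<12)&(S>120),(270,190,310,300),14)
show("traywhite",(V>205)|((abs(H-112)<12)&(S>120)),(175,185,310,300),10)
show("dock",(V<70),(335,225,390,290),12)
print(im[181,345:400:3].tolist(), im[200,345:360:3].tolist())
E
```

```text
label [ 482.4 -130.1] 171.60947 [np.float32(28.29736), np.float32(66.52338)]
orange [ 486.4 -103.9] 163.54913 [np.float32(5.9982243), np.float32(18.30928)]
orange [ 480.3 -157.1] 176.9352 [np.float32(4.949707), np.float32(15.101983)]
aspir [ 519.9 -339.5] 85.631645 [np.float32(28.428228), np.float32(122.79679)]
trayblue [509.4  59.3] 165.84302 [np.float32(26.643288), np.float32(158.44554)]
traywhite [558.9 263.2] 165.92955 [np.float32(77.92105), np.float32(194.94102)]
traywhite [516.9  93.9] 166.58554 [np.float32(97.02564), np.float32(195.63559)]
dock [ 480.5 -130.1] 171.2339 [np.float32(89.82661), np.float32(129.7343)]
[[140, 154, 160], [145, 157, 162], [186, 192, 194], [125, 130, 130], [127, 136, 139], [125, 136, 142], [136, 147, 151], [139, 151, 155], [151, 163, 165], [141, 151, 153], [144, 158, 164], [146, 158, 165], [147, 158, 162], [158, 164, 163], [149, 159, 161], [100, 106, 107], [149, 160, 164], [145, 158, 163], [142, 155, 162]] [[145, 157, 161], [144, 157, 163], [143, 156, 162], [148, 160, 165], [142, 155, 161]]
```

Emit:
step_arm:
  series: [0, 0, -0.7, 0, 0, 0.84, 0, 0, 0, -0.7, 0, 0, 0.84, 0, 0, 0, -0.7, 0, 0, 0.84, 0, 0, 0, -0.7, 0, 0, 0.84, 0, 0, 0, -0.7, 0, 0, 0.84, 0, 0.39, -0.95, 0, 0, 0, 0, 0, 0.39, -0.95, 0, 0, 0, 0, 0, 0.39, -0.95, 0, 0, 0, 0, 0, 0.39, -0.95, 0, 0, 0, 0, 0, 0.39, -0.95, 0, 0, 0, 0, 0, 0.39, -0.95, 0, 0, 0, 0, 0, 0.39, -0.95, 0, 0, 0, 0, 0, 0.39, -0.95, 0, 0, 0, 0, 0, 0.39, -0.95, 0, 0, 0, 0, 0, 0.39, -0.95, 0, 0, 0, 0, 0, 0.39, -0.95, 0, 0, 0, 0, 0, 0.39, -0.95, 0, 0, 0, 0, 0, 0.39, -0.95, 0, 0, 0, 0, 0, 0.39, -0.95, 0, 0, 0, 0, 0, 0.39, -0.95, 0, 0, 0, 0, 0]

```text
time: 2.6
eef_pos: [481.2, -22.5, 332.2]
eef_rot: [0.997, -0.076, -0.0, -0.0]
force: [-0.4, -0.5, 0.9]
width: 1.001
gripper_force: 0.0
```

Emit:
step_arm:
  series: [0, 0, 0, 0, 0, 0, 0, 0, 0, 0, 0, 0, 0, 0]

```text
time: 2.85
eef_pos: [480.6, -24.0, 332.2]
eef_rot: [0.997, -0.076, -0.0, 0.0]
force: [0.0, -0.5, 0.4]
width: 1.0
gripper_force: 0.0
```

```bash
python3 - <<'E'
from h import *
import json
st=r.get_state();im=cams.capture("wrist");cv2.imwrite("pics/w1.png",im)
json.dump({k:np.asarray(st[k]).tolist() for k in("eef_pos","eef_rot","joint_vel","time")},open("w1.json","w"))
print(st["time"],st["eef_pos"],R.from_quat(st["eef_rot"]).as_matrix(),abs(st["joint_vel"]).max())
E
```

```text
2.85 [480.6 -24.  332.2] [[ 1.  -0.2 -0. ]
 [-0.2 -1.  -0. ]
 [-0.   0.  -1. ]] 0.01902104019114465
```

View pics/w1.png

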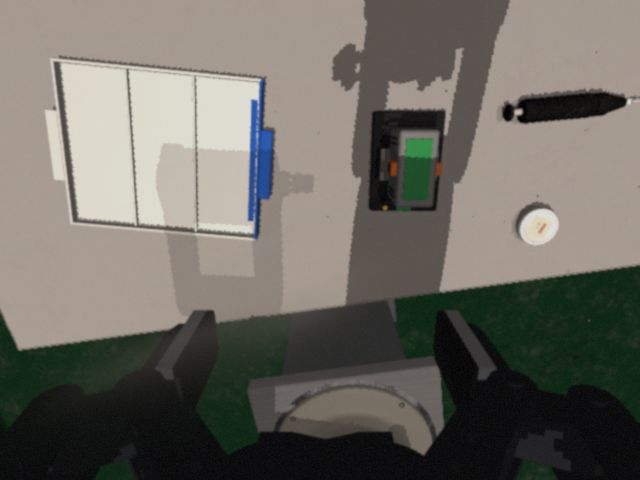

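The wrist view shows the tray rim with corners near (53,58), (265,78), (257,238) and (70,223) px. Its dividers are at about columns 132 and 196, the pack is at (415,168), and the aspirator runs from (505,112) to (640,99).

```bash
python3 - <<'E'
from h import *
import json
st={k:np.array(v) for k,v in json.load(open("w1.json")).items()}
im=cv2.imread("pics/w1.png");h=cv2.cvtColor(im,cv2.COLOR_BGR2HSV);H,S,V=[h[...,i].astype(int) for i in range(3)]
c=cast("wrist",[(53,58),(265,78),(257,238),(70,223)],14,st)[:,:2]
print("tray",c.mean(0),[np.linalg.norm(c[i]-c[(i+1)%4]) for i in range(4)],[np.degrees(np.arctan2(*(c[a]-c[b])[::-1])) for a,b in((0,3),(1,2),(0,1),(3,2))])
for c0,c1 in((115,150),(180,212)):
    ys=np.arange(95,205);xs=c0+V[95:205,c0:c1].argmin(1)
    P=cast("wrist",np.c_[xs,ys],8,st)[:,:2].astype(np.float32)
    vx,vy,x,y=cv2.fitLine(P,cv2.DIST_HUBER,0,.01,.01).ravel();print("div",x,y,np.degrees(np.arctan2(vy,vx)))
def show(t,m,roi,z,k=2,amin=8):
    for c in blobs(m,roi,amin)[:k]: print(t,*rect("wrist",c,z,st), c.reshape(-1,2).mean(0))
show("label",(abs(H-65)<20)&(S>100),(370,100,450,215),74,1)
show("orange",(abs(H-10)<10)&(S>120),(370,100,450,215),58)
show("dock",V<75,(366,105,450,215),12,1)
show("packtop",(S<60)&(V>85)|((abs(H-65)<20)&(S>100)),(395,125,442,210),74,2)
show("aspir",V<70,(495,85,630,130),15,1)
E
```

```text
tray [540.2 180.7] [np.float64(254.68037017707206), np.float64(207.06650520003475), np.float64(256.67972386436236), np.float64(207.7245332147994)] [np.float64(-15.269466830978232), np.float64(-14.721102981952644), np.float64(76.23702424682554), np.float64(76.3743442431726)]
div 551.3763 220.248 -14.20019
div 540.6073 137.83691 -14.17174
label [ 481.2 -131.6] 171.22173 [np.float32(29.485771), np.float32(68.97874)] [417.1 168.8]
orange [ 485.3 -106.4] 168.24838 [np.float32(10.234777), np.float32(19.979568)] [392.5 167.4]
orange [ 475.9 -160.8] 176.52376 [np.float32(5.9696007), np.float32(17.923605)] [438.3 168.5]
dock [ 481.8 -130.1] 171.2338 [np.float32(95.072754), np.float32(130.74655)] [405.  160.9]
packtop [ 485.6 -132. ] 171.23885 [np.float32(44.04005), np.float32(77.66623)] [417.7 162. ]
packtop [ 450.6 -157.3] 171.23361 [np.float32(4.782894), np.float32(40.60441)] [440.1 192.9]
aspir [ 521.  -331.3] 86.16934 [np.float32(29.5659), np.float32(150.73557)] [558.2 106.9]
```

Emit:
step_arm:
  series: [0.08, 0.53, 0.96, 0, 0, 0, 0, 0.08, 0.53, 0.96, 0, 0, 0, 0, 0.08, 0.53, 0.96, 0, 0, 0, 0, 0.08, 0.53, 0.96, 0, 0, 0, 0, 0.1, 0.52, 0.96, 0, 0, 0, 0, 0, 0, 0, 0, 0, 0, 0, 0, 0, 0, 0, 0, 0, 0]

```text
time: 3.78
eef_pos: [481.4, -131.1, 141.7]
eef_rot: [0.997, -0.077, 0.001, 0.0]
force: [-0.2, -0.1, 0.2]
width: 0.998
gripper_force: 0.0
```

```bash
cat > look.py <<'E'
from h import *
import json,sys
def look(name):
    st=r.get_state();im=cams.capture("wrist");cv2.imwrite(f"pics/{name}.png",im)
    h=cv2.cvtColor(im,cv2.COLOR_BGR2HSV)
    print(round(st["time"],2),st["eef_pos"],"yaw %.2f"%np.degrees(2*np.arctan2(st["eef_rot"][1],st["eef_rot"][0])))
    return st,im,*[h[...,i].astype(int) for i in range(3)]
def move(st,target):
    M=R.from_quat(st["eef_rot"]).as_matrix();print("units tx,ty,tz",np.round(M.T@(np.array(target)-st["eef_pos"])/40,3))
E
python3 - <<'E'
from look import *
st,im,H,S,V=look("w2")
for t,m,z,k in(("label",(abs(H-65)<20)&(S>100),74,1),("orange",(abs(H-10)<10)&(S>120),60,3)):
    for c in blobs(m,None,20)[:k]:print(t,*rect("wrist",c,z,st),c.reshape(-1,2).mean(0))
E
```

```text
3.77 [ 481.4 -131.1  141.7] yaw -8.83
label [ 307.6 -174. ] 88.71849 [np.float32(70.41702), np.float32(78.0138)] [405.6 414.7]
orange [ 476.9 -158.1] 172.70892 [np.float32(6.6278386), np.float32(21.471464)] [362.4 229.4]
orange [ 485.8 -104.2] 169.56935 [np.float32(6.535061), np.float32(20.629854)] [288.4 229.2]
```

View pics/w2.png

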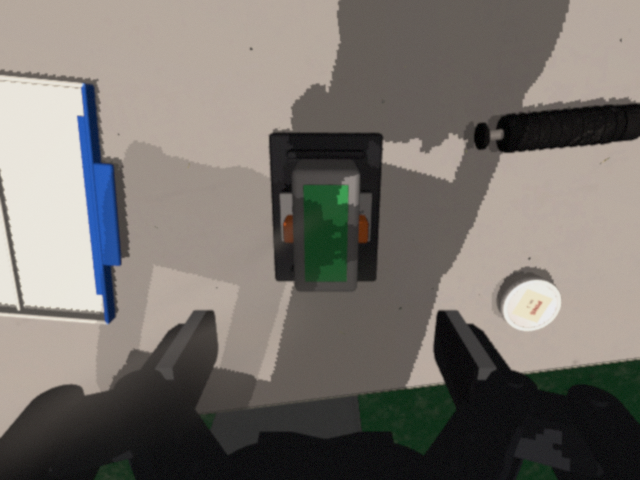

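The button midpoint (481.4, -131.2) lies on the TCP, so I descend and pinch.

Emit:
step_arm:
  series: [0, 0, 0.9, 0, 0, 0, 0, 0, 0, 0.9, 0, 0, 0, 0, 0, 0, 0.87, 0, 0, 0, 0, 0, 0, 0, 0, 0, 0, 0, 0, 0, 0, 0, 0, 0, 0.3, 0, 0, 0, 0, 0, 0, 0.6, 0, 0, 0, 0, 0, 0, 0.7, 0, 0, 0, 0, 0, 0, 0.7, 0, 0, 0, 0, 0, 0, 0.7, 0, 0, 0, 0, 0, 0, 0.7, 0, 0, 0, 0, 0, 0, 0.7]
  newtons: 40

```text
time: 5.2
eef_pos: [482.1, -131.0, 34.9]
eef_rot: [0.997, -0.076, 0.001, 0.0]
force: [-0.9, 1.1, 11.1]
width: 0.301
gripper_force: 5.6
```

```bash
python3 - <<'E'
from look import *
st,im,H,S,V=look("w3")
print(st["force"],st["width"],st["gripper_force"])
a=im[200:480,120:520]
b=cams.capture("side")[215:335,225:365]
a=cv2.resize(a,(560,392));b=cv2.resize(b,(457,392),interpolation=cv2.INTER_CUBIC)
cv2.imwrite("pics/w3c.png",cv2.resize(np.hstack([a,b]),(800,308)))
E
```

```text
5.2 [ 482.1 -131.    34.9] yaw -8.77
[-0.9  1.1 11.1] 0.3012931941167182 5.555442224722356
```

View pics/w3c.png

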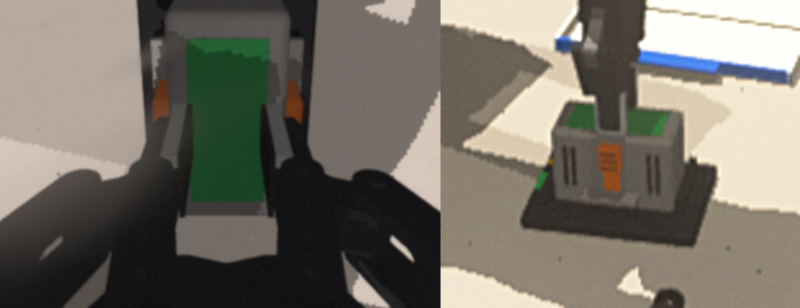

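The pads are closed above the pack's top instead of beside the buttons: in the side view the tips rest on the label and the button face is free. I'll back off, then check where the fingertips really are against the stated TCP.

Emit:
step_arm:
  series: [0, 0, -0.25, 0, 0, 0, 0.7, 0, 0, -0.5, 0, 0, 0, 0.7, 0, 0, -0.5, 0, 0, 0, 0.7, 0, 0, 0, 0, 0, 0, 0.46, 0, 0, 0, 0, 0, 0, 0.46, 0, 0, 0, 0, 0, 0, 0.46]

```text
time: 6.05
eef_pos: [480.9, -130.6, 83.0]
eef_rot: [0.997, -0.076, -0.001, -0.0]
force: [0.1, 1.2, 0.0]
width: 0.541
gripper_force: 0.0
```

```bash
python3 - <<'E'
from look import *
st,im,H,S,V=look("w4");print(st["force"],st["width"])
s=cams.capture("side");M=R.from_quat(st["eef_rot"]).as_matrix()
cv2.imwrite("pics/s4.png",s)
c=s.copy()
for z,col in((0,(0,0,255)),(-18.7,(0,255,255)),(-40,(255,0,255))):
    for y in(-23,23):
        p=proj("side",st["eef_pos"]+M@[0,y,z])[0];cv2.circle(c,tuple(int(v) for v in p),1,col,-1)
        p=proj("wrist",st["eef_pos"]+M@[11,y,z],st)[0];cv2.circle(im,tuple(int(v) for v in p),3,col,-1)
a=cv2.resize(c[150:310,230:370],(525,600),interpolation=cv2.INTER_NEAREST)
b=cv2.resize(im[200:480,170:480],(275,248))
o=np.zeros((600,800,3),np.uint8);o[:,:525]=a;o[:248,525:]=b
cv2.imwrite("pics/s4c.png",o)
E
```

```text
6.05 [ 480.9 -130.6   83. ] yaw -8.77
[0.1 1.2 0. ] 0.5412601184789696
```

View pics/s4c.png

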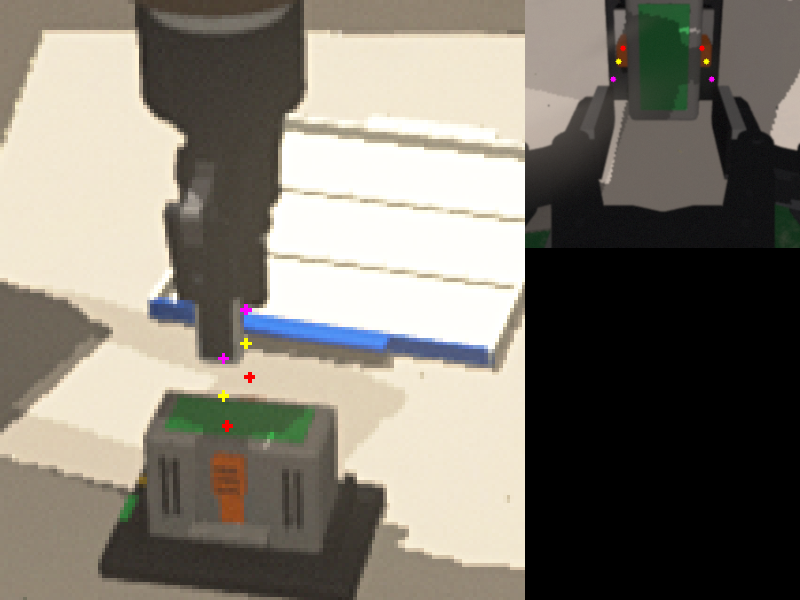

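The real fingertips sit about 40 mm behind the nominal TCP: the −40 mm mark lies on the tip, and contact on the pack top gave 39 mm. I'll use tip ≈ TCP z + 39 closed, +42 at half and +51 open, and go down to TCP z ≈ −3.

Emit:
step_arm:
  series: [0, 0, 0, 0, 0, 0, 0, 0, 0, 0, 0, 0, 0, 0, 0, 0, 0, 0, 0, 0, 0, 0.02, 0.01, 0.55, 0, 0, 0, 0, 0, 0, 0.55, 0, 0, 0, 0, 0, 0, 0.55, 0, 0, 0, 0, 0, 0, 0.5, 0, 0, 0, 0, 0, 0, 0, 0, 0, 0, 0, 0, 0, 0, 0, 0, 0, 0.3, 0, 0, 0, 0, 0, 0, 0.6, 0, 0, 0, 0, 0, 0, 0.7, 0, 0, 0, 0, 0, 0, 0.7, 0, 0, 0, 0, 0, 0, 0.7, 0, 0, 0, 0, 0, 0, 0.7]
  newtons: 40

```text
time: 7.9
eef_pos: [482.8, -131.5, -1.2]
eef_rot: [0.997, -0.076, 0.001, 0.0]
force: [-2.4, 1.0, 8.1]
width: 0.537
gripper_force: 40.9
```

```bash
python3 - <<'E'
from look import *
st=r.get_state();print(st["time"],st["eef_pos"],st["force"],st["width"],st["gripper_force"])
E
```

```text
7.9 [ 482.8 -131.5   -1.2] [-2.4  1.   8.1] 0.5372935580426018 40.93211218714714
```

Width 0.537 is 45.7 mm, so both buttons are flush. I lift slowly.

Emit:
step_arm:
  series: [0, 0, -0.1, 0, 0, 0, 0.7, 0, 0, -0.2, 0, 0, 0, 0.7, 0, 0, -0.3, 0, 0, 0, 0.7, 0, 0, -0.4, 0, 0, 0, 0.7, 0, 0, -0.4, 0, 0, 0, 0.7, 0, 0, -0.4, 0, 0, 0, 0.7, 0, 0, -0.4, 0, 0, 0, 0.7, 0, 0, 0, 0, 0, 0, 0.7]

```text
time: 8.9
eef_pos: [482.7, -131.5, 87.0]
eef_rot: [0.997, -0.076, 0.001, 0.0]
force: [0.6, -0.6, -2.9]
width: 0.535
gripper_force: 41.8
```

```bash
python3 - <<'E'
from look import *
st,im,H,S,V=look("w5");print(st["force"],st["width"],st["gripper_force"])
s=cams.capture("side")
o=np.hstack([cv2.resize(s[150:320,230:390],(376,400)),cv2.resize(im[160:480,140:500],(424,377))[:400] if 0 else cv2.resize(im[140:480,140:500],(424,400))])
cv2.imwrite("pics/w5c.png",o)
# bay centre and move
yaw=-14.2;c=np.array([540.4,180.7]);ey=np.array([-np.sin(np.radians(yaw)),np.cos(np.radians(yaw))])
for k in(-83,0,83):print(k,c+k*ey)
E
```

```text
8.9 [ 482.7 -131.5   87. ] yaw -8.77
[ 0.6 -0.6 -2.9] 0.5345866825839086 41.76987111568451
-83 [520.  100.2]
0 [540.4 180.7]
83 [560.8 261.2]
```

View pics/w5c.png

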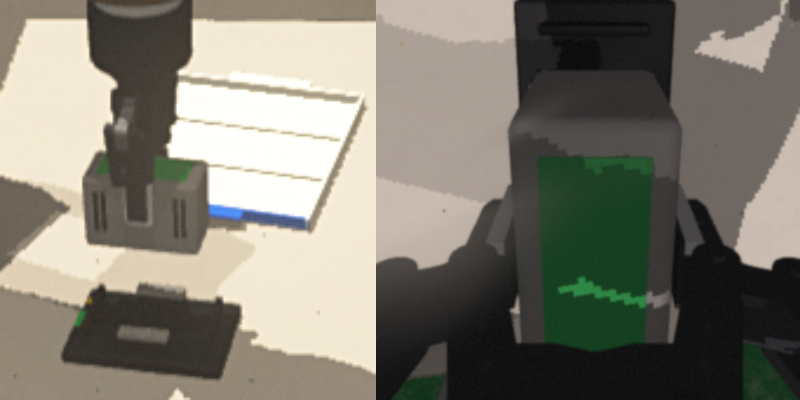

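The pack is free and lifted level, and the empty charger is visible. Next I carry it to bay 1 at (520, 100), yaw −14.2°.

Emit:
step_arm:
  series: [0, 0, 0, 0, 0, 0.45, 0.7, 0, 0, 0, 0, 0, 0.45, 0.7, -0.05, -0.5, 0, 0, 0, 0, 0.7, -0.07, -0.8, 0, 0, 0, 0, 0.7, -0.08, -0.9, 0, 0, 0, 0, 0.7, -0.08, -0.9, 0, 0, 0, 0, 0.7, -0.08, -0.9, 0, 0, 0, 0, 0.7, -0.08, -0.9, 0, 0, 0, 0, 0.7, -0.06, -0.64, 0.2, 0, 0, 0, 0.7, -0.02, -0.3, 0.4, 0, 0, 0, 0.7, 0, 0, 0.4, 0, 0, 0, 0.7, 0, 0, 0, 0, 0, 0, 0.7]

```text
time: 10.5
eef_pos: [517.9, 99.5, 43.7]
eef_rot: [0.992, -0.124, -0.002, 0.0]
force: [-0.7, 0.3, -2.9]
width: 0.532
gripper_force: 41.8
```

```bash
python3 - <<'E'
from look import *
st,im,H,S,V=look("w6");print(st["force"],st["width"],st["gripper_force"])
move(st,[520,100.2,-8])
# blue wall in wrist image: line fit at rim height 14; pack extent
m=(abs(H-112)<14)&(S>110)
for c in blobs(m,None,60)[:2]:
    print("blue",*rect("wrist",c,14,st),c.reshape(-1,2).mean(0))
cv2.imwrite("pics/w6c.png",cv2.resize(im,(480,360)))
E
```

```text
10.5 [517.9  99.5  43.7] yaw -14.20
[-0.7  0.3 -2.9] 0.5321943290502101 41.84360593557358
units tx,ty,tz [ 0.1 -0.   1.3]
blue [539.1  46.6] 165.79512 [np.float32(19.754066), np.float32(142.6692)] [402.7 186.8]
blue [561.8  58.2] 165.93047 [np.float32(7.1079946), np.float32(54.836296)] [378.  160.8]
```

View pics/w6c.png

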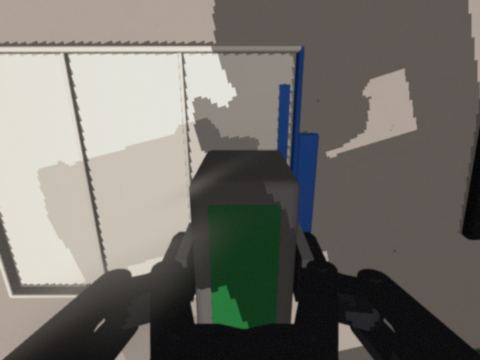

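Emit:
step_arm:
  series: [0.05, 0, 0.3, 0, 0, 0, 0.7, 0.05, 0, 0.4, 0, 0, 0, 0.7, 0, 0, 0.3, 0, 0, 0, 0.7, 0, 0, 0.2, 0, 0, 0, 0.7, 0, 0, 0.06, 0, 0, 0, 0.7, 0, 0, 0.02, 0, 0, 0, 0.7, 0, 0, 0, 0, 0, 0, 0.7]

```text
time: 11.42
eef_pos: [523.1, 99.4, -5.3]
eef_rot: [0.992, -0.123, 0.0, -0.0]
force: [0.6, 0.2, -2.4]
width: 0.532
gripper_force: 42.0
```

Emit:
step_arm:
  series: [0, 0, 0.03, 0, 0, 0, 0.7, 0, 0, 0.03, 0, 0, 0, 0.7, 0, 0, 0.03, 0, 0, 0, 0.7, 0, 0, 0.02, 0, 0, 0, 0.7, 0, 0, 0, 0, 0, 0, 0.7]

```text
time: 12.05
eef_pos: [522.9, 99.4, -10.0]
eef_rot: [0.992, -0.123, -0.0, -0.0]
force: [0.4, -0.2, -3.2]
width: 0.533
gripper_force: 41.9
```

Emit:
step_arm:
  series: [0, 0, 0.015, 0, 0, 0, 0.7, 0, 0, 0.015, 0, 0, 0, 0.7, 0, 0, 0.01, 0, 0, 0, 0.7]

```text
time: 12.42
eef_pos: [522.9, 99.4, -10.2]
eef_rot: [0.992, -0.123, 0.0, -0.0]
force: [-14.5, -0.4, 27.4]
width: 0.534
gripper_force: 45.5
```

Contact with the floor. I relieve the press, release, and rise.

Emit:
step_arm:
  series: [0, 0, -0.03, 0, 0, 0, 0.6, 0, 0, 0, 0, 0, 0, 0.4, 0, 0, 0, 0, 0, 0, 0.25, 0, 0, 0, 0, 0, 0, 0.15, 0, 0, 0, 0, 0, 0, 0.15, 0, 0, 0, 0, 0, 0, 0.15, 0, 0, -0.3, 0, 0, 0, 0.15, 0, 0, -0.8, 0, 0, 0, 0.15, 0, 0, -1, 0, 0, 0, 0.15, 0, 0, -1, 0, 0, 0, 0.15, 0, 0, -0.5, 0, 0, 0, 0.15]

```text
time: 13.8
eef_pos: [523.5, 99.4, 136.9]
eef_rot: [0.992, -0.123, 0.002, -0.0]
force: [1.3, 0.6, 0.1]
width: 0.849
gripper_force: 0.0
```

```bash
python3 - <<'E'
from look import *
st,im,H,S,V=look("w7");print(st["force"],st["width"])
for c in blobs((abs(H-65)<20)&(S>100),(180,80,460,400),60)[:2]:print("label@65",*rect("wrist",c,65,st),c.reshape(-1,2).mean(0))
for c in blobs((abs(H-10)<10)&(S>120),(180,80,460,400),20)[:2]:print("or@52",*rect("wrist",c,52,st),c.reshape(-1,2).mean(0))
move(st,[521,-320,60])
E
```

```text
13.8 [523.5  99.4 136.9] yaw -14.16
[1.3 0.6 0.1] 0.8489713297718763
label@65 [521.8  99.3] 165.78635 [np.float32(29.759312), np.float32(68.862114)] [325.8 233. ]
or@52 [534.1 124. ] 165.76707 [np.float32(6.678681), np.float32(30.478657)] [290.5 223.5]
or@52 [515.9  73.2] 167.36452 [np.float32(5.9604673), np.float32(20.168537)] [361.7 230.1]
units tx,ty,tz [ 2.5 10.2  1.9]
```

Pack stands at (521.8, 99.3), aligned with the tray and with the label at the expected height. Next is the aspirator: I turn to yaw 86°, then travel.

Emit:
step_arm:
  series: [0, 0, -0.02, 0, 0, -0.98, 0.15, 0, 0, -0.02, 0, 0, -0.98, 0.15, 0, 0, -0.02, 0, 0, -0.98, 0.15, 0, 0, -0.02, 0, 0, -0.98, 0.15, 0, 0, -0.02, 0, 0, -0.98, 0.15, 0, 0, -0.02, 0, 0, -0.98, 0.15, 0, 0, -0.02, 0, 0, -0.98, 0.15, 0, 0, -0.02, 0, 0, -0.98, 0.15, 0, 0, -0.02, 0, 0, -0.98, 0.15, 0, 0, -0.02, 0, 0, -0.98, 0.15, 0, 0, -0.02, 0, 0, -0.98, 0.15, 0, 0, -0.02, 0, 0, -0.98, 0.15, 0, 0, -0.02, 0, 0, -0.98, 0.15, 0, 0, -0.02, 0, 0, -0.98, 0.15, 0, 0, -0.02, 0, 0, -0.98, 0.15, 0, 0, -0.02, 0, 0, -0.98, 0.15, 0, 0, -0.02, 0, 0, -0.98, 0.15]

```text
time: 15.98
eef_pos: [522.8, 99.3, 147.4]
eef_rot: [0.731, 0.682, 0.0, -0.0]
force: [-0.6, 0.6, 0.7]
width: 0.85
gripper_force: 0.0
```

Emit:
step_arm:
  series: [-0.91, 0.06, 0, 0, 0, 0, 0.15, -0.91, 0.06, 0, 0, 0, 0, 0.15, -0.91, 0.06, 0, 0, 0, 0, 0.15, -0.91, 0.06, 0, 0, 0, 0, 0.15, -0.91, 0.06, 0, 0, 0, 0, 0.15, -0.91, 0.06, 0, 0, 0, 0, 0.15, -0.91, 0.06, 0, 0, 0, 0, 0.15, -0.91, 0.06, 0, 0, 0, 0, 0.15, -0.91, 0.06, 0, 0, 0, 0, 0.15, -0.91, 0.06, 0, 0, 0, 0, 0.15, -0.91, 0.06, 0, 0, 0, 0, 0.15, -0.91, 0.06, 0, 0, 0, 0, 0.15, -0.91, 0.06, 0, 0, 0, 0, 0.15, 0, 0, 0, 0, 0, 0, 0.15, 0, 0, 0, 0, 0, 0, 0.15]

```text
time: 17.85
eef_pos: [519.2, -374.4, 147.1]
eef_rot: [0.733, 0.681, 0.0, -0.0]
force: [-0.4, -0.0, -0.5]
width: 0.848
gripper_force: 0.0
```

```bash
python3 - <<'E'
from look import *
st,im,H,S,V=look("w8");print(st["force"],st["width"])
for c in blobs(V<70,(250,0,420,340),60)[:3]:
    print("asp@13",*rect("wrist",c,13,st)); P=cast("wrist",c.reshape(-1,2),13,st);print(P[:,1].min(),P[:,1].max())
cv2.imwrite("pics/w8c.png",cv2.resize(im,(560,420)))
E
```

```text
17.85 [ 519.2 -374.4  147.1] yaw 85.78
[-0.4 -0.  -0.5] 0.8478535017056167
asp@13 [ 519.5 -340.5] 86.75037 [np.float32(36.439785), np.float32(129.71846)]
-405.49297840802194 -275.42490051645643
asp@13 [ 525.7 -263.2] 175.76077 [np.float32(8.459122), np.float32(22.266119)]
-267.86329676122335 -258.35092971128296
asp@13 [ 597.2 -488.9] 90.2219 [np.float32(4.8130245), np.float32(37.917583)]
-507.89611331410606 -469.9788236639409
```

View pics/w8c.png

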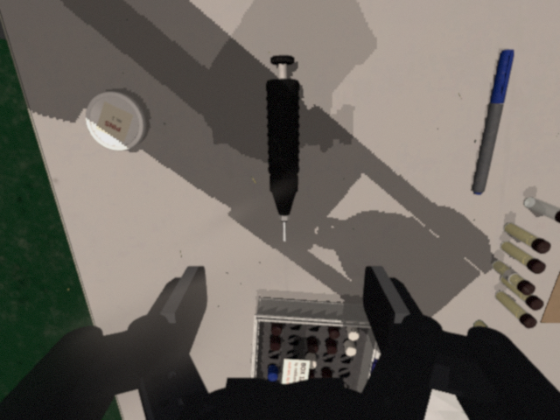

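The aspirator lies along column ~325 (full-size pixels), with the knob end at row ~63 and the tip end at ~277. The tray-side bystanders are clear. Next I refine its axis and ends.

```bash
python3 - <<'E'
from look import *
st=r.get_state();im=cv2.imread("pics/w8.png");V=cv2.cvtColor(im,cv2.COLOR_BGR2HSV)[...,2]
m=(V<45);rows=np.arange(98,205,4)
L=[];W=[]
for y in rows:
    x=np.where(m[y,295:360])[0]+295
    a,b=cast("wrist",[(x.min(),y),(x.max(),y)],15,st)[:,:2];L.append((a+b)/2);W.append(np.linalg.norm(a-b))
L=np.array(L,np.float32);print(np.array(W));print(L[::6])
vx,vy,x,y=cv2.fitLine(L,cv2.DIST_HUBER,0,.01,.01).ravel();print("axis",x,y,np.degrees(np.arctan2(vy,vx))%180)
e=cast("wrist",[(323,62),(325,277)],14,st)[:,:2];print("ends",e,np.linalg.norm(e[0]-e[1]),e.mean(0))
move(st,[x,-335,-31])
E
```

```text
[28.8 28.9 28.2 28.3 29.2 27.7 29.4 27.9 28.  28.9 27.4 29.1 28.3 28.4
 29.3 28.6 28.7 28.8 27.3 29.  27.4 29.2 27.6 27.7 27.8 26.2 25.5]
[[ 523.5 -283. ]
 [ 522.9 -300.9]
 [ 521.5 -319.5]
 [ 520.1 -338.7]
 [ 518.6 -358.8]]
axis 520.8675 -325.02762 86.29544
ends [[ 525.8 -257.4]
 [ 514.2 -435.5]] 178.46752917011173 [ 520.  -346.4]
units tx,ty,tz [ 1.  -0.   4.5]
```

Emit:
step_arm:
  series: [0.43, -0.02, 0.2, 0, 0, -0.08, 0.35, 0.43, -0.03, 0.6, 0, 0, 0, 0.35, 0, 0, 0.9, 0, 0, 0, 0.35, 0, 0, 0.9, 0, 0, 0, 0.35, 0, 0, 0.8, 0, 0, 0, 0.35, 0, 0, 0.5, 0, 0, 0, 0.35, 0, 0, 0.3, 0, 0, 0, 0.35, 0, 0, 0.15, 0, 0, 0, 0.35, 0, 0, 0.1, 0, 0, 0, 0.35, 0, 0, 0, 0, 0, 0, 0.35, 0, 0, 0, 0, 0, 0, 0.35]

```text
time: 19.27
eef_pos: [519.9, -340.6, -30.3]
eef_rot: [0.73, 0.684, 0.0, 0.0]
force: [0.9, -0.3, -0.3]
width: 0.651
gripper_force: 0.0
```

Emit:
step_arm:
  series: [0, 0, 0.08, 0, 0, 0, 0.35, 0, 0, 0, 0, 0, 0, 0.5, 0, 0, 0, 0, 0, 0, 0.65, 0, 0, 0, 0, 0, 0, 0.8, 0, 0, 0, 0, 0, 0, 0.8, 0, 0, 0, 0, 0, 0, 0.8, 0, 0, 0, 0, 0, 0, 0.8, 0, 0, 0, 0, 0, 0, 0.8]
  newtons: 30

```text
time: 20.27
eef_pos: [519.8, -340.4, -33.9]
eef_rot: [0.73, 0.684, 0.0, 0.0]
force: [-0.5, 0.5, 4.1]
width: 0.287
gripper_force: 30.7
```

Emit:
step_arm:
  series: [0, 0, -0.15, 0, 0, 0, 0.8, 0, 0, -0.45, 0, 0, 0, 0.8, 0, 0, -0.7, 0, 0, 0, 0.8, 0, 0, -0.7, 0, 0, 0, 0.8, 0.3, 0, -0.5, 0, 0, 0, 0.8, 0.6, -0.03, -0.1, 0, 0, 0, 0.8, 0.9, -0.04, 0, 0, 0, 0, 0.8, 0.95, -0.04, 0, 0, 0, 0, 0.8, 0.95, -0.04, 0, 0, 0, 0, 0.8, 0.95, -0.04, 0, 0, 0, 0, 0.8, 0.95, -0.04, 0, 0, 0, 0, 0.8, 0.95, -0.04, 0, 0, 0, 0, 0.8, 0.95, -0.04, 0, 0, 0, 0, 0.8, 0.95, -0.04, 0, 0, 0, 0, 0.8, 0.95, -0.04, 0, 0, 0, 0, 0.8, 0.95, -0.04, 0, 0, 0, 0, 0.8, 0.95, -0.04, 0, 0, 0, 0, 0.8, 0.9, -0.03, 0, 0, 0, 0, 0.8, 0.6, -0.03, 0, 0, 0, 0, 0.8, 0.26, 0, 0, 0, 0, 0, 0.8]

```text
time: 22.78
eef_pos: [531.0, 184.1, 69.3]
eef_rot: [0.729, 0.684, -0.001, -0.0]
force: [-0.2, -0.5, -1.1]
width: 0.288
gripper_force: 30.2
```

Emit:
step_arm:
  series: [0, 0, 0, 0, 0, -0.5, 0.8, 0, 0, 0, 0, 0, -0.95, 0.8, 0, 0, 0, 0, 0, -0.98, 0.8, 0, 0, 0, 0, 0, -0.98, 0.8, 0, 0, 0, 0, 0, -0.98, 0.8, 0, 0, 0, 0, 0, -0.98, 0.8, 0, 0, 0, 0, 0, -0.98, 0.8, 0, 0, 0, 0, 0, -0.98, 0.8, 0, 0, 0, 0, 0, -0.98, 0.8, 0, 0, 0, 0, 0, -0.98, 0.8, 0, 0, 0, 0, 0, -0.98, 0.8, 0, 0, 0, 0, 0, -0.98, 0.8, 0, 0, 0, 0, 0, -0.98, 0.8, 0, 0, 0, 0, 0, -0.95, 0.8, 0, 0, 0, 0, 0, 0, 0.8, 0, 0, 0, 0, 0, 0, 0.8]

```text
time: 24.78
eef_pos: [532.2, 182.2, 69.9]
eef_rot: [0.129, 0.992, 0.0, -0.0]
force: [-0.3, 0.9, -0.6]
width: 0.287
gripper_force: 30.2
```

```bash
python3 - <<'E'
from look import *
st,im,H,S,V=look("w9");print(st["force"],st["width"],st["gripper_force"],st["q"])
move(st,[534.6,182.2,-28])
cv2.imwrite("pics/w9c.png",cv2.resize(im,(480,360)))
E
```

```text
24.77 [532.2 182.2  69.9] yaw 165.21
[-0.3  0.9 -0.6] 0.2865337970485032 30.185222625732422 [ 0.2  0.2  1.6  0.   1.3 -1.1]
units tx,ty,tz [-0.1  0.   2.4]
```

View pics/w9c.png

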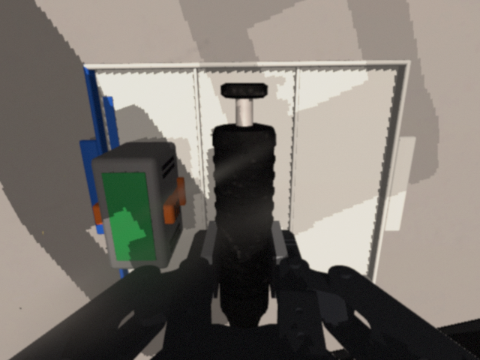

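The aspirator is centred between the dividers (columns 195 and 295, barrel at 244). Next I lower it.

Emit:
step_arm:
  series: [-0.05, 0, 0.3, 0, 0, -0.1, 0.8, 0, 0, 0.6, 0, 0, 0, 0.8, 0, 0, 0.6, 0, 0, 0, 0.8, 0, 0, 0.5, 0, 0, 0, 0.8, 0, 0, 0.3, 0, 0, 0, 0.8, 0, 0, 0.1, 0, 0, 0, 0.8, 0, 0, 0, 0, 0, 0, 0.8, 0, 0, 0, 0, 0, 0, 0.8]

```text
time: 25.82
eef_pos: [534.8, 181.9, -25.3]
eef_rot: [0.122, 0.992, 0.0, 0.0]
force: [0.2, -1.1, -1.1]
width: 0.285
gripper_force: 30.2
```

Emit:
step_arm:
  series: [0, 0, 0.03, 0, 0, 0, 0.8, 0, 0, 0.03, 0, 0, 0, 0.8, 0, 0, 0.03, 0, 0, 0, 0.8, 0, 0, 0.02, 0, 0, 0, 0.8, 0, 0, 0.01, 0, 0, 0, 0.8, 0, 0, 0, 0, 0, 0, 0.8]

```text
time: 26.58
eef_pos: [534.4, 181.8, -30.8]
eef_rot: [0.122, 0.992, 0.0, -0.0]
force: [-0.0, -0.1, -0.3]
width: 0.284
gripper_force: 30.2
```

Emit:
step_arm:
  series: [0, 0, 0.01, 0, 0, 0, 0.8, 0, 0, 0, 0, 0, 0, 0.65, 0, 0, 0, 0, 0, 0, 0.55, 0, 0, 0, 0, 0, 0, 0.45, 0, 0, 0, 0, 0, 0, 0.45, 0, 0, -0.1, 0, 0, 0, 0.45, 0, 0, -0.4, 0, 0, 0, 0.45, 0, 0, -0.9, 0, 0, 0, 0.45, 0, 0, -1, 0, 0, 0, 0.45, 0, 0, -1, 0, 0, 0, 0.45, 0, 0, -1, 0, 0, 0, 0.45, 0, 0, -1, 0, 0, 0, 0.45, 0, 0, 0, 0, 0, 0, 0.45]

```text
time: 28.2
eef_pos: [535.5, 181.9, 189.2]
eef_rot: [0.122, 0.992, 0.001, 0.003]
force: [-0.5, -0.4, -0.3]
width: 0.552
gripper_force: 0.0
```

```bash
python3 - <<'E'
from look import *
st,im,H,S,V=look("w10");print(st["force"],st["width"])
t=cams.capture("top");cv2.imwrite("pics/top2.png",t)
e=[c for c in blobs(V<50,(200,0,450,330),200)]
for c in e[:3]:print("asp",*rect("wrist",c,18,st),c.reshape(-1,2).mean(0))
# forceps in the first top image: distance from local background
im0=cv2.imread("pics/top0.png");g=cv2.absdiff(im0,cv2.medianBlur(im0,21)).max(2)
for c in blobs((g>14),(340,170,400,192),2):print("forc",*rect("top",c,4),c.reshape(-1,2).mean(0))
cv2.imwrite("pics/c10.png",np.hstack([cv2.resize(im,(400,300)),cv2.resize(im0[150:210,330:410],(400,300),interpolation=cv2.INTER_CUBIC)]))
E
```

```text
28.2 [535.5 181.9 189.2] yaw 165.95
[-0.5 -0.4 -0.3] 0.5517750927731591
asp [534.6 181.3] 166.5966 [np.float32(27.97167), np.float32(127.01416)] [324.1 195. ]
asp [521.4 116.1] 165.50691 [np.float32(11.798155), np.float32(78.12578)] [254.2 203.2]
asp [670.6 220.1] 165.89679 [np.float32(18.460106), np.float32(37.05677)] [388.6 316.4]
forc [ 687.9 -141.2] 87.87405 [np.float32(16.4272), np.float32(89.64019)] [366.6 181.2]
forc [ 686.1 -189.6] 96.301605 [np.float32(10.416575), np.float32(35.17797)] [384.8 181.4]
```

View pics/c10.png

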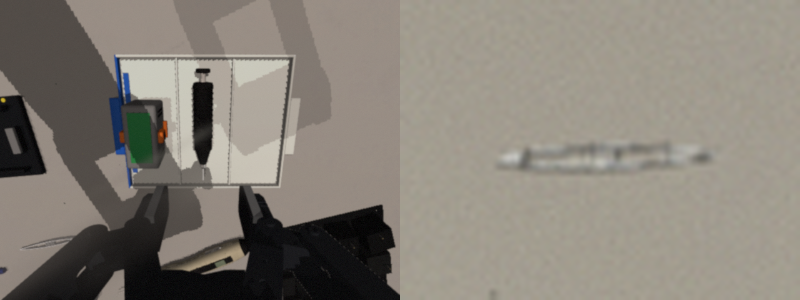

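The pack stands in the blue bay and the aspirator lies inside the middle bay; the tip is short of the end wall. The forceps lie at about px (349–392, 181) in the top view, near (687, −151). That was my 11th picture, one over the limit of 10, so the rest goes by numbers only.

Emit:
step_arm:
  series: [0, 0, 0, 0, 0, 1, 0.45, 0, 0, 0, 0, 0, 1, 0.45, 0, 0, 0, 0, 0, 1, 0.45, 0, 0, 0, 0, 0, 1, 0.45, 0, 0, 0, 0, 0, 1, 0.45, 0, 0, 0, 0, 0, 1, 0.45, 0, 0, 0, 0, 0, 1, 0.45, 0, 0, 0, 0, 0, 1, 0.45, 0, 0, 0, 0, 0, 1, 0.45, 0, 0, 0, 0, 0, 1, 0.45, 0, 0, 0, 0, 0, 1, 0.45, 0, 0, 0, 0, 0, 1, 0.45, 0, 0, 0, 0, 0, 1, 0.45]

```text
time: 29.92
eef_pos: [533.8, 181.6, 183.9]
eef_rot: [0.721, 0.693, -0.001, -0.001]
force: [-0.7, 0.7, 0.3]
width: 0.549
gripper_force: 0.0
```

Emit:
step_arm:
  series: [-0.84, 0.41, 0.22, 0, 0, 0, 0.5, -0.84, 0.41, 0.22, 0, 0, 0, 0.5, -0.84, 0.41, 0.22, 0, 0, 0, 0.5, -0.84, 0.41, 0.22, 0, 0, 0, 0.5, -0.84, 0.41, 0.22, 0, 0, 0, 0.5, -0.84, 0.41, 0.22, 0, 0, 0, 0.5, -0.84, 0.41, 0.22, 0, 0, 0, 0.5, -0.84, 0.41, 0.22, 0, 0, 0, 0.5, -0.84, 0.41, 0.22, 0, 0, 0, 0.5, -0.84, 0.41, 0.22, 0, 0, 0, 0.5, 0, 0, 0, 0, 0, 0, 0.5, 0, 0, 0, 0, 0, 0, 0.5]

```text
time: 31.42
eef_pos: [685.8, -159.4, 96.1]
eef_rot: [0.72, 0.694, -0.0, -0.001]
force: [-0.0, 0.6, -0.4]
width: 0.496
gripper_force: 0.0
```

```bash
python3 - <<'E'
from look import *
st,im,H,S,V=look("w11");print(st["force"],st["width"])
p=cast("top",[(349.4,182),(392,181.4)],4);print("top ends",p,np.linalg.norm(p[0]-p[1]))
g=cv2.absdiff(im,cv2.medianBlur(im,41)).max(2)
pr=proj("wrist",p,st);print("expected px",pr)
m=cv2.morphologyEx((g>16).astype(np.uint8)*255,cv2.MORPH_CLOSE,np.ones((15,9),np.uint8))
x0=int(pr[:,0].min())-45;x1=int(pr[:,0].max())+45;y0=max(0,int(pr[:,1].min())-30);y1=min(480,int(pr[:,1].max())+25)
for c in blobs(m,(x0,y0,x1,y1),40)[:4]:
    print("cand",*rect("wrist",c,4,st),cv2.boundingRect(c))
E
```

```text
31.43 [ 685.8 -159.4   96.1] yaw 87.94
[-0.   0.6 -0.4] 0.49614277441345184
top ends [[ 686.8  -97.4    4. ]
 [ 684.3 -209.4    4. ]] 112.08011772662245
expected px [[324.2 140.2]
 [326.3 285.2]]
cand [ 690.5 -155.1] 115.02182 [np.float32(58.04621), np.float32(104.38292)] (279, 143, 92, 149)
cand [ 706.3 -224.3] 177.98041 [np.float32(14.418382), np.float32(26.042912)] (338, 293, 33, 17)
```

```bash
python3 - <<'E'
from look import *
st=r.get_state();im=cv2.imread("pics/w11.png");g=cv2.cvtColor(im,cv2.COLOR_BGR2GRAY)
b=g.astype(int)
print("   ",list(range(306,346,2)))
for y in range(128,304,8):print(y,b[y,306:346:2].tolist())
th=cv2.morphologyEx(g,cv2.MORPH_TOPHAT,np.ones((1,25),np.uint8))
m=(th>22)
L=[]
for y in range(130,300):
    x=np.where(m[y,300:350])[0]+300
    if len(x)>1:L.append((y,x.min(),x.max()))
L=np.array(L);print(L[::8].tolist(),L[-1])
E
```

```text
[306, 308, 310, 312, 314, 316, 318, 320, 322, 324, 326, 328, 330, 332, 334, 336, 338, 340, 342, 344]
128 [142, 145, 144, 144, 144, 143, 143, 145, 143, 144, 143, 144, 143, 142, 144, 143, 143, 144, 143, 143]
136 [143, 142, 143, 145, 145, 146, 143, 145, 143, 144, 143, 144, 144, 144, 142, 144, 145, 143, 142, 143]
144 [144, 143, 145, 142, 143, 144, 144, 144, 149, 184, 174, 118, 137, 144, 142, 143, 143, 142, 143, 142]
152 [146, 143, 143, 145, 142, 143, 144, 143, 160, 183, 183, 154, 107, 143, 144, 144, 142, 141, 142, 144]
160 [144, 143, 143, 143, 144, 143, 144, 146, 160, 120, 117, 135, 140, 79, 107, 143, 144, 143, 143, 143]
168 [142, 144, 143, 143, 144, 143, 140, 157, 162, 89, 103, 143, 168, 108, 102, 141, 142, 143, 143, 143]
176 [144, 143, 144, 142, 144, 144, 145, 160, 118, 121, 141, 141, 159, 146, 76, 134, 143, 145, 141, 142]
184 [144, 142, 142, 144, 144, 142, 144, 174, 120, 76, 132, 142, 143, 167, 92, 103, 142, 142, 144, 142]
192 [143, 144, 145, 144, 143, 143, 143, 159, 113, 137, 144, 143, 143, 153, 133, 100, 139, 142, 141, 143]
200 [70, 67, 84, 106, 107, 107, 127, 159, 83, 106, 143, 143
[... 556 characters left out ...]
92, 93]
256 [94, 93, 94, 92, 94, 94, 94, 94, 103, 105, 90, 93, 94, 102, 111, 93, 92, 92, 92, 94]
264 [92, 95, 94, 93, 94, 95, 93, 92, 94, 108, 86, 92, 87, 92, 100, 93, 93, 93, 95, 92]
272 [92, 93, 93, 95, 94, 93, 94, 92, 93, 100, 106, 93, 91, 113, 99, 94, 94, 95, 94, 95]
280 [94, 93, 94, 94, 94, 93, 95, 94, 93, 95, 103, 89, 91, 108, 95, 95, 96, 95, 95, 97]
288 [93, 94, 96, 93, 94, 94, 96, 97, 94, 93, 95, 110, 106, 97, 95, 97, 97, 96, 95, 98]
296 [92, 94, 93, 97, 94, 95, 95, 96, 94, 95, 97, 96, 96, 94, 96, 96, 96, 96, 102, 152]
[[144, 323, 326], [152, 323, 327], [161, 328, 330], [169, 321, 332], [182, 320, 333], [193, 324, 334], [201, 318, 335], [221, 334, 335], [296, 343, 349]] [299 341 349]
```

```bash
python3 - <<'E'
from look import *
st=r.get_state()
P=cast("wrist",[(325,141),(329.3,290)],4,st);d=P[1]-P[0]
print(P,np.linalg.norm(d),"axis",np.degrees(np.arctan2(-d[1],-d[0])),"mid",P.mean(0))
q=cast("wrist",[(320,212),(334.5,212)],6,st);print("arms mid",q.mean(0),np.linalg.norm(q[0]-q[1]))
move(st,[*P.mean(0)[:2],-36])
E
```

```text
[[ 687.5  -97.7    4. ]
 [ 686.8 -213.7    4. ]] 116.0321027193228 axis 89.64770396871482 mid [ 687.1 -155.7    4. ]
arms mid [ 687.3 -148.7    6. ] 10.765182321485302
units tx,ty,tz [0.1 0.  3.3]
```

Emit:
step_arm:
  series: [0.09, 0.03, 0.4, 0, 0, -0.28, 0.5, 0, 0, 0.8, 0, 0, 0, 0.5, 0, 0, 0.8, 0, 0, 0, 0.5, 0, 0, 0.7, 0, 0, 0, 0.5, 0, 0, 0.3, 0, 0, 0, 0.6, 0, 0, 0.15, 0, 0, 0, 0.65, 0, 0, 0.06, 0, 0, 0, 0.65, 0, 0, 0, 0, 0, 0, 0.65, 0, 0, 0, 0, 0, 0, 0.65]

```text
time: 32.6
eef_pos: [688.0, -156.4, -30.9]
eef_rot: [0.709, 0.705, 0.0, 0.0]
force: [-0.2, 0.4, -0.2]
width: 0.353
gripper_force: 0.0
```

Emit:
step_arm:
  series: [0, 0, 0.06, 0, 0, 0, 0.65, 0, 0, 0.06, 0, 0, 0, 0.65, 0, 0, 0, 0, 0, 0, 0.75, 0, 0, 0, 0, 0, 0, 0.9, 0, 0, 0, 0, 0, 0, 1, 0, 0, 0, 0, 0, 0, 1, 0, 0, 0, 0, 0, 0, 1, 0, 0, 0, 0, 0, 0, 1]
  newtons: 25

```text
time: 33.6
eef_pos: [687.6, -156.3, -36.4]
eef_rot: [0.709, 0.705, 0.0, -0.0]
force: [-1.3, 0.5, -0.1]
width: 0.121
gripper_force: 25.7
```

Width 10.3 mm means the forceps are held. I lift and carry them to bay 3.

Emit:
step_arm:
  series: [0, 0, -0.15, 0, 0, 0, 1, 0, 0, -0.55, 0, 0, 0, 1, 0, 0, -0.9, 0, 0, 0, 1, 0.1, 0, -0.7, 0, 0, 0, 1, 0.5, -0.15, -0.2, 0, 0, 0, 1, 0.9, -0.28, 0, 0, 0, 0, 1, 0.9, -0.28, 0, 0, 0, 0, 1, 0.9, -0.28, 0, 0, 0, 0, 1, 0.9, -0.28, 0, 0, 0, 0, 1, 0.9, -0.28, 0, 0, 0, 0, 1, 0.9, -0.28, 0, 0, 0, 0, 1, 0.9, -0.28, 0, 0, 0, 0, 1, 0.9, -0.28, 0, 0, 0, 0, 1, 0.9, -0.28, 0, 0, 0, 0, 1, 0.9, -0.28, 0, 0, 0, 0, 1, 0.6, -0.2, 0, 0, 0, 0, 1, 0.22, -0.08, 0, 0, 0, 0, 1, 0, 0, 0, 0, 0, 0, 1]

```text
time: 35.85
eef_pos: [560.6, 261.6, 63.6]
eef_rot: [0.709, 0.705, -0.0, -0.0]
force: [0.5, -0.4, 0.0]
width: 0.125
gripper_force: 25.6
```

Emit:
step_arm:
  series: [0, 0, 0, 0, 0, -0.5, 1, 0, 0, 0, 0, 0, -0.98, 1, 0, 0, 0, 0, 0, -1, 1, 0, 0, 0, 0, 0, -1, 1, 0, 0, 0, 0, 0, -1, 1, 0, 0, 0, 0, 0, -1, 1, 0, 0, 0, 0, 0, -1, 1, 0, 0, 0, 0, 0, -1, 1, 0, 0, 0, 0, 0, -1, 1, 0, 0, 0, 0, 0, -1, 1, 0, 0, 0, 0, 0, -1, 1, 0, 0, 0, 0, 0, -1, 1, 0, 0, 0, 0, 0, -0.8, 1, 0, 0, 0, 0, 0, -0.4, 1, 0, 0, 0, 0, 0, 0, 1, 0, 0, 0, 0, 0, 0, 1]

```text
time: 37.85
eef_pos: [561.3, 260.8, 63.6]
eef_rot: [0.125, 0.992, -0.0, -0.0]
force: [0.1, -0.3, -0.5]
width: 0.121
gripper_force: 25.6
```

```bash
python3 - <<'E'
from look import *
st,im,H,S,V=look("w12");print(st["force"],st["width"],st["gripper_force"])
move(st,[560.8,261.2,-28])
# right-hand inner divider/wall: bay-3 divider at tray y=41.5, wall inner at 124 -> predicted px, compare with image
yaw=np.radians(-14.2);c=np.array([540.4,180.7]);ex=np.array([np.cos(yaw),np.sin(yaw)]);ey=np.array([-ex[1],ex[0]])
for y,z in((41.5,11),(126,14)):
    p=proj("wrist",[*(c-70*ex+y*ey),z],st)[0];print(y,p)
    yy,xx=int(p[1]),int(p[0]);print(xx-12,H[yy,xx-12:xx+13].size and V[yy,xx-12:xx+13].tolist())
E
```

```text
37.85 [561.3 260.8  63.6] yaw 165.62
[ 0.1 -0.3 -0.5] 0.12146057833328629 25.647510588169098
units tx,ty,tz [0.  0.  2.3]
41.5 [256.3 131.1]
244 [191, 191, 191, 192, 193, 191, 192, 193, 192, 192, 192, 189, 186, 165, 144, 168, 186, 185, 160, 126, 136, 170, 176, 172, 170]
126 [398.7 130.9]
386 [192, 191, 190, 191, 190, 177, 154, 148, 136, 108, 81, 67, 79, 117, 158, 182, 189, 188, 182, 168, 151, 145, 144, 144, 145]
```

Emit:
step_arm:
  series: [0, 0.05, 0.3, 0, 0, 0, 1, 0, 0, 0.6, 0, 0, 0, 1, 0, 0, 0.6, 0, 0, 0, 1, 0, 0, 0.45, 0, 0, 0, 1, 0, 0, 0.25, 0, 0, 0, 1, 0, 0, 0.1, 0, 0, 0, 1, 0, 0, 0, 0, 0, 0, 1, 0, 0, 0, 0, 0, 0, 1]

```text
time: 38.9
eef_pos: [562.0, 263.4, -27.7]
eef_rot: [0.124, 0.992, 0.0, 0.0]
force: [-0.8, 0.2, -0.3]
width: 0.121
gripper_force: 25.6
```

Emit:
step_arm:
  series: [0, 0, 0.03, 0, 0, 0, 1, 0, 0, 0.03, 0, 0, 0, 1, 0, 0, 0.03, 0, 0, 0, 1, 0, 0, 0.03, 0, 0, 0, 1, 0, 0, 0.01, 0, 0, 0, 1, 0, 0, 0, 0, 0, 0, 1]

```text
time: 39.65
eef_pos: [561.6, 263.3, -33.4]
eef_rot: [0.124, 0.992, 0.0, 0.0]
force: [-1.1, -1.1, 3.8]
width: 0.125
gripper_force: 26.0
```

Emit:
step_arm:
  series: [0, 0, 0, 0, 0, 0, 0.85, 0, 0, 0, 0, 0, 0, 0.75, 0, 0, 0, 0, 0, 0, 0.65, 0, 0, 0, 0, 0, 0, 0.65, 0, 0, -0.1, 0, 0, 0, 0.65, 0, 0, -0.4, 0, 0, 0, 0.65, 0, 0, -0.9, 0, 0, 0, 0.65, 0, 0, -1, 0, 0, 0, 0.65, 0, 0, -1, 0, 0, 0, 0.65, 0, 0, -1, 0, 0, 0, 0.65, 0, 0, -1, 0, 0, 0, 0.65, 0, 0, 0, 0, 0, 0, 0.65]

```text
time: 41.15
eef_pos: [562.7, 263.6, 187.2]
eef_rot: [0.124, 0.992, 0.001, 0.003]
force: [-0.1, -0.2, -0.5]
width: 0.351
gripper_force: 0.0
```

```bash
python3 - <<'E'
from look import *
st,im,H,S,V=look("w13");print(st["force"],st["width"])
yaw=np.radians(-14.2);c=np.array([540.4,180.7]);Rt=np.array([[np.cos(yaw),np.sin(yaw)],[-np.sin(yaw),np.cos(yaw)]])
def tray(c_,z):
    P=(cast("wrist",c_.reshape(-1,2),z,st)[:,:2]-c)@Rt.T;return P.min(0),P.max(0)
g=cv2.cvtColor(im,cv2.COLOR_BGR2GRAY)
e=proj("wrist",[[561.6,263.3,7]],st)[0];x0,y0=int(e[0]),int(e[1]);print("forceps expected px",e)
bh=cv2.morphologyEx(g,cv2.MORPH_BLACKHAT,np.ones((1,25),np.uint8))
m=cv2.morphologyEx((bh>25).astype(np.uint8)*255,cv2.MORPH_CLOSE,np.ones((9,9),np.uint8))
for k in blobs(m,(x0-35,20,x0+35,330),30)[:4]:print("forc",*rect("wrist",k,7,st),*tray(k,7),cv2.boundingRect(k))
for k in blobs(V<50,(130,0,330,330),200)[:2]:print("dark",*rect("wrist",k,18,st),*tray(k,18))
for k in blobs((abs(H-65)<20)&(S>100),None,60)[:1]:print("label",*rect("wrist",k,65,st))
E
```

```text
41.15 [562.7 263.6 187.2] yaw 165.72
[-0.1 -0.2 -0.5] 0.3506081382744444
forceps expected px [324.3 197.9]
forc [561.  262.8] 166.83505 [np.float32(14.092173), np.float32(115.78722)] [-58.   77.3] [57.8 91.8] (316, 136, 16, 118)
forc [622.9 228.5] 75.62048 [np.float32(14.47269), np.float32(36.310413)] [61.  48.4] [75.5 84.8] (289, 256, 36, 14)
forc [464.9 287.3] 75.708885 [np.float32(1.6576195), np.float32(61.41155)] [-100.2   54.1] [-98.5 115.5] (289, 87, 70, 3)
forc [669.7 239.7] 75.60421 [np.float32(5.963113), np.float32(17.097885)] [107.9  80.4] [113.9  97.5] (320, 297, 17, 6)
dark [532.4 181.5] 165.89133 [np.float32(29.25609), np.float32(122.466934)] [-69.2 -15.9] [53.3 13.4]
dark [529.5 109.1] 170.04245 [np.float32(33.679264), np.float32(103.0519)] [-43.2 -92.3] [ 59.4 -58.3]
label [678.6 489.1] 0.57943034 [np.float32(56.262215), np.float32(450.85934)]
```

Forceps measure 115.8 × 14 mm, centred in bay 3. The aspirator is at tray y ≈ −1, inside the middle bay. I check the pack once more, then hand in.

```bash
python3 - <<'E'
from look import *
st,im,H,S,V=look("w14")
e=proj("wrist",[[521.8,99.3,65]],st)[0];x,y=map(int,e);print(e)
for k in blobs((abs(H-65)<20)&(S>100),(max(0,x-60),max(0,y-80),x+60,y+80),60)[:1]:
    p=rect("wrist",k,65,st);print("label",*p)
    if np.linalg.norm(p[0]-[521.8,99.3])<12: print(r.job_done())
E
```

```text
41.2 [562.1 263.4 184.8] yaw 165.71
[120.5 217.4]
label [521.7  97.1] 165.68329 [np.float32(29.957476), np.float32(69.19317)]
the job is handed in; nothing more can be done
None
```

The job is handed in at 41 s: the pack is upright in the blue bay, then the aspirator in the middle bay and the forceps in the white-end bay, all aligned with the tray. Two slips: my first pinch closed on top of the pack (about 11 N) because the fingertips sit about 40 mm short of the stated TCP, and I viewed 11 pictures against the limit of 10.

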